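# Start the new intake filter in the compressor pump's inlet thread

### The arm

A 7-joint arm with a two-finger parallel gripper is mounted at the origin on the work surface. World frame = base frame: x ahead of the robot, y to its left, z up, the work surface at z = 0. Lengths are in mm, angles in rad, forces in N, time in s.
With the tool pointing down it reaches from about 425 to 875 mm from the base axis. Payload 8.4 kg.
Tool frame: the origin (TCP) lies on the centre line of the jaws, within the pads' length; the fingertips stand 14 mm ahead of it and the grasp point (between the pads) lies 5 mm behind it; z points along the fingers, y is the direction in which the jaws open and shut (so a half turn about z gives the same grasp; the last joint's range is limited). The gripper opens to 87 mm and grips with 3 to 60 N. Pads are 19 mm wide; open, the fingers measure 117 mm over their backs; the gripper's body (75 mm by 190 mm) begins 51 mm behind the grasp point.
Start: joints at [-1.321, 0.333, 0.04, 1.465, -0.013, 1.343, -0.059], TCP at [222.15, 610.829, 206.846] pointing down, gripper open.
Joint ranges: [-2.58, 2.58], [-0.38, 2.09], [-1.3, 1.39], [0.25, 2.4], [-1.5, 4.64], [0.08, 2.09], [-2.65, 2.65]. Speed limits (rad/s): [2.22, 2.22, 2.79, 2.79, 3.14, 3.14, 3.14].

### API

Orientations are given as a rotation vector (axis times angle).
In Python, from plant import status, viewer, order gives the robot as it stands.
- The arm moves only by the shell command python3 -m pendant 'ROWS' [FORCE]. ROWS is JSON, a list of rows, each a list of 3 entries, a list of its own where there are three numbers: the shift along the tool's x, y, z in mm, then the turn, a rotation vector about the tool's x, y, z in rad, then the opening, from 0 (shut) to 1 (fully open). A call has 1 to 8 rows; each row is the pose to reach, as a shift and turn from the pose commanded when the call began, along the tool's axes at that moment; what a row does not reach only later rows make up. A row lasts 1/12 s, in which the tool goes at most 41.7 mm and 7.16 degrees, less where a joint would pass 70% of its speed; a pose out of reach is approached as far as the arm can. A call with a gripper value outside its range is refused whole. The fingers move at their own pace and stop on an object; FORCE is the grip in N (left out, the last holds). Time passes only in rows, so rows that repeat a pose let the fingers close. It gives the time, the measured TCP pose, the force and the opening at its end, in the units of the state.
- status.read_state(): the state, without advancing time (a new reading comes with each control period).
- viewer.read_camera(name): name is "scene" or "side" or "wrist"; returns a dict with "frame" (384x512x3 uint8, red, green, blue), "z_map" (384x512 float32, mm along the optical axis (not along the pixel's ray), 0 where there is no reading), "vfov" (degrees; the focal length in pixels is half the picture's height over the tangent of half this angle, whatever the lens; pixels are square), "cx", "cy" (the principal point, pixels), "k1" (the pictures are not rectified: a ray, as slopes to the right and down, at radius r is drawn at 1 + k1 r^2 times it, then the intrinsics apply), "view" (4x4, takes a point from world to camera coordinates). Camera axes: x right, y up, looking along -z (the intrinsics and any distortion apply to the point x, -y, -z); pixel columns grow to the right and rows downward; lengths in mm; the calibration is good to about 2 mm. A picture is of the moment at which its call begins.
- order.close_job(): hands the job in, once; it reports no verdict.
The state is a dict: "time": time; "q": joint angles; "dq": joint speeds; "joint_torque": joint torques, N m; "position": TCP position; "orientation": TCP orientation; "contact_force": force on the tool from outside, world axes, zero at the start; "torque": the same for the moment, N m; "opening": opening from 0.0 (shut) to 1.0 (fully open).
Only numpy, scipy, OpenCV 4.12 (cv2) and the standard library are available. Lean on these libraries where they do the work, as an engineer would, in place of code of your own. Each camera call takes 0.05 s, during which the arm holds its last target. There are 200 camera calls.

### The job

Take the new red-topped filter out of its pocket in the blue tray, bring it in beside the carry handle of the compressor pump and set it upright on the rim of the pump's open threaded inlet. Turn it backward (anticlockwise from above) until you feel the thread drop, then screw it forward one full turn, and finish still holding it in the gripper, started but not screwed home. Leave the old filter, tools and fittings where they are.

Things in the scene. Friction and masses are not known exactly. Their poses are not given: they have to be found in the camera images.
- filter: new filter: black fluted canister, red top with a white line, 90 mm tall, 0.13 kg. Origin: centre of the lower tip, z up its axis. From z = 38 to 90 mm a round body 48 mm wide, to be gripped at any yaw; below it a 24 mm round threaded stub, tip tapered to 17 mm. At the start the body rests on the tray top, stub in a pocket, origin 7 mm above the table; lift 40 mm to clear the tray
- lug (a point): middle of the underside of one of the three thread lugs on the filter's stub, 15.5 mm off the axis along the filter's +x, under the white line on its top, 6 mm above the tip. The lugs are 120 degrees apart, 12 degrees wide, 2 mm thick and reach to a diameter of 34 mm
- inlet (a point): centre of the flat rim at the mouth of the pump's open inlet: aluminium neck, 52 mm outside, clear bore 27 mm, on the head without a filter; 160 mm above the table, 42 mm above the head. Axes as the pump's. Filter's origin on the rim: 5.6 mm below this point; dropped into the thread: 11 mm; one turn later 27.5 mm (body 10.5 mm above the rim). Right-hand thread, 16.5 mm per turn, home at 1.6 turns
- thread (a point): point on the inlet's axis 10 mm below the rim. Almost anywhere the filter rests with its lugs on the flat rim, which has three 29 degree gaps; turned backward (under 1/3 turn) under a light push of some 4 N the lugs fall 5.4 mm into the thread. Should it fall straight in when set down, lift it and set it on the rim a little farther clockwise. Let go only once it is in: then it stands by itself
- edge_a (a point): point on the rim 15.5 mm off the inlet's axis, along the pump's +x: the last piece of rim, 9 degrees clockwise of where a gap begins. A lug turned backward on the rim passes here just before it drops
- edge_b (a point): point on the rim 15.5 mm off the inlet's axis, 120 degrees anticlockwise of it: the last piece of rim, 9 degrees clockwise of where a gap begins. A lug turned backward on the rim passes here just before it drops
- edge_c (a point): point on the rim 15.5 mm off the inlet's axis, 240 degrees anticlockwise of it: the last piece of rim, 9 degrees clockwise of where a gap begins. A lug turned backward on the rim passes here just before it drops
- pump: twin-cylinder compressor pump, fixed: grey motor drum between two aluminium heads, 280 mm along its y, 110 mm wide; origin on the table under its middle. Heads at y = +88 mm (open inlet) and -88 mm (with a black, grey-topped filter, top at 212 mm). Dark carry handle across y = 0 up to 174 mm, copper pipe along x = +30 mm up to 135 mm
- tray: blue parts tray, fixed, 100 x 220 x 45 mm, origin under its centre; two round pockets of 41 mm, 41 mm deep, at y = -55 and +55 mm, one with the new filter and one with the old
- old_filter: the old filter, same shape as the new one with grey body and brown top, in the other pocket; leave alone
- wrench: steel wrench 160 mm long lying on the mat; leave alone
- driver: screwdriver with red handle, 170 mm long, lying; leave alone
- sealant: small bottle 34 mm in diameter, 85 mm tall, red cap, standing; leave alone
- gauge: round black pressure gauge 44 mm in diameter, 24 mm high, lying face up; leave alone
- tee: brass tee fitting about 46 mm long, 21 mm high; leave alone
- coupler: steel and brass hose coupler, 24 mm in diameter, 50 mm tall, standing; leave alone

How it is judged:
By the outcome, as a careful person would: the job done as asked, in the order asked, and still so for the second after the job is handed in, while the arm keeps its last pose, push and grip.
It also fails if it takes over 64 s, if anything falls off the work surface, if the arm or the gripper's body presses on something with over 40 N, if the wrist force passes 120 N, or if a joint passes its speed limit or range.

## Working session

There is one attempt and no reset: what is moved stays moved. The work goes in short steps, Python scripts to look and compute and a shell command to move; the robot and the scene stay as the last step left them, time stands still between calls to the robot, and variables do not carry over. Pictures are saved under pics/ and viewed, about 8 in all and at most 12, crops included, and the job is handed in when it is done.

```bash
ls; mkdir -p pics
cat > h.py <<'E'
import numpy as np, cv2
from plant import status, viewer, order
from scipy.spatial.transform import Rotation as R
def cam(n):
    c=viewer.read_camera(n); h,w=c['frame'].shape[:2]
    f=h/2/np.tan(np.radians(c['vfov'])/2)
    v,u=np.mgrid[:h,:w].astype(float)
    a=(u-c['cx'])/f; b=(v-c['cy'])/f
    x,y=a.copy(),b.copy()
    for _ in range(20):
        s=1+c['k1']*(x*x+y*y); x,y=a/s,b/s
    z=c['z_map'].astype(float)
    P=np.stack([x*z,-y*z,-z,np.ones_like(z)],-1)
    W=P@np.linalg.inv(np.array(c['view'])).T
    W=W[...,:3]; W[z==0]=np.nan
    c['W']=W; c['f']=f
    return c
def save(im,n): cv2.imwrite('pics/'+n,cv2.cvtColor(im,cv2.COLOR_RGB2BGR))
E
python3 - <<'E'
from h import *
import pickle
a=cam('scene');b=cam('side');w=cam('wrist')
for n,c in zip('abw',(a,b,w)):
    pickle.dump(c,open(f'{n}.pkl','wb'))
    V=np.linalg.inv(np.array(c['view'])); print(n,V[:3,3].round(),(-V[:3,2]).round(2),c['vfov'],c['k1'])
save(a['frame'],'a.png');save(np.vstack([b['frame'],w['frame']])[::1,::1],'bw.png')
im=np.hstack([b['frame'],w['frame']]); save(cv2.resize(im,(800,300),interpolation=cv2.INTER_AREA),'bw.png')
s=status.read_state();print(s)
E
```

```text
pics
a [798. 510. 899.] [-0.26 -0.5  -0.82] 53.262291877993505 -0.11849917521720549
b [332. 782. 650.] [ 0.22 -0.78 -0.58] 48.43936837395449 -0.11685398309260928
w [150. 636. 385.] [ 0.26 -0.1  -0.96] 65.8667217305952 0.02701789497876243
{'time': 0.15, 'q': array([-1.32121332,  0.33375325,  0.03988001,  1.46604597, -0.01340114,
        1.34329293, -0.05851124]), 'dq': array([ 0.00082231, -0.00101942,  0.00031681, -0.0008548 , -0.00012048,
        0.00040325, -0.00166342]), 'joint_torque': array([ 2.46384538e-03, -6.56845522e+01,  1.33709919e+00, -4.04107153e+01,
       -5.96456300e-02,  4.18159389e-02,  1.24136395e-04]), 'position': array([222.03678112, 610.50319847, 206.17152896]), 'orientation': array([-5.45119992e-01, -3.09380123e+00,  1.92618974e-03]), 'contact_force': array([-0.46782794, -0.10926356,  0.70304683]), 'torque': array([-0.01580864,  0.00683183, -0.00285331]), 'opening': 1.0029966160900357}
```

View pics/a.png

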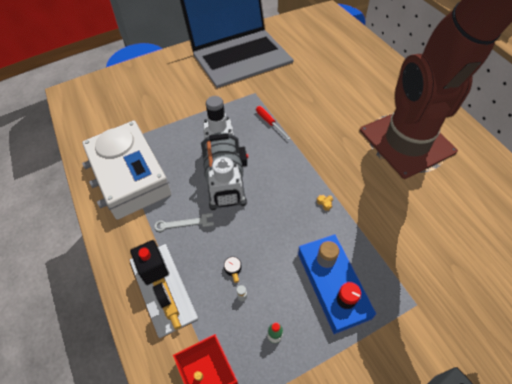

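View pics/bw.png

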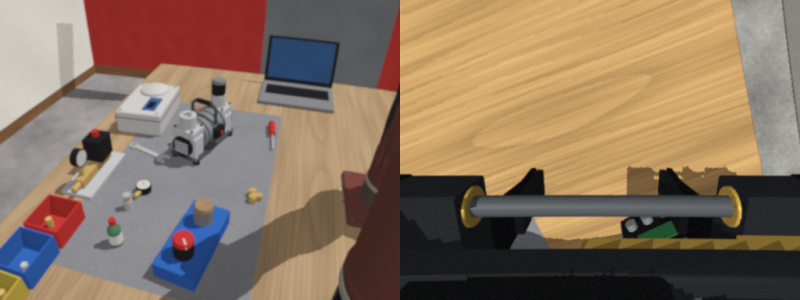

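The new filter (red, white line) is at (349,293) in the scene view, with the old brown one at (328,255). The pump's black filter is at (215,105), and the open inlet is towards (224,165). Next I measure these from depth.

Run:
```python
from h import *
import pickle
a=pickle.load(open('a.pkl','rb'));b=pickle.load(open('b.pkl','rb'))
for n,c in (('a',a),('b',b)):
    W=c['W'];I=c['frame'].astype(int)
    red=(I[...,0]>130)&(I[...,1]<70)&(I[...,2]<70)&(W[...,2]>85)&(W[...,2]<110)
    # connected comps
    for nm,m in (('top96',(abs(W[...,2]-97)<4)),('rim160',(abs(W[...,2]-160)<4)),('top212',(abs(W[...,2]-212)<4)),('tray45',abs(W[...,2]-45)<3)):
        k,l,st,ce=cv2.connectedComponentsWithStats(m.astype(np.uint8))
        for i in range(1,k):
            if st[i,4]>60:
                p=W[l==i]; q=p[:,:2].astype(np.float32)
                (cx,cy),r=cv2.minEnclosingCircle(q)
                print(n,nm,st[i],'mean',p.mean(0).round(1),'circ',round(cx,1),round(cy,1),round(r,1),'col',I[l==i].mean(0).round(), 'rect',[np.round(t,1) for t in cv2.minAreaRect(q)] if nm=='tray45' else '')
c1=cv2.resize(a['frame'][85:215,180:270],None,fx=4.4,fy=4.4,interpolation=cv2.INTER_CUBIC)
c2=cv2.resize(a['frame'][230:330,295:380],None,fx=4.4,fy=4.4,interpolation=cv2.INTER_CUBIC)
im=np.zeros((572,800,3),np.uint8);im[:c1.shape[0],:c1.shape[1]]=c1;im[:c2.shape[0],400:400+c2.shape[1]]=c2
save(im,'c.png')
```

```text
a top96 [194   8  69  22 154] mean [ 276.7 -765.5   97. ] circ 266.7 -767.0 146.4 col [27. 53. 88.] rect 
a top96 [393 115  45  23 100] mean [51.1 31.8 97. ] circ 19.8 12.1 68.9 col [61. 32. 28.] rect 
a top96 [ 95 128  38  28 358] mean [ 831.8 -331.2   97.3] circ 833.4 -343.4 56.5 col [214. 210. 205.] rect 
a top96 [211 187  30   7  64] mean [616.8 -32.1  96.8] circ 617.2 -33.3 37.4 col [83. 84. 85.] rect 
a top96 [319 241  20  18 278] mean [477.6 233.6  96.2] circ 477.3 233.1 23.8 col [156. 124.  89.] rect 
a top96 [340 282  21  21 318] mean [492.8 342.6  96.3] circ 492.4 342.2 23.6 col [219.  56.  53.] rect 
a rim160 [182   0  50  14 120] mean [ 352.2 -784.9  160. ] circ 344.9 -783.1 96.7 col [25. 49. 81.] rect 
a rim160 [396  98  53  25 115] mean [ 50.6  29.2 159.8] circ 12.5 6.1 76.9 col [59. 31. 27.] rect 
a rim160 [213 158  21  16 180] mean [606.7 -60.6 158.4] circ 606.8 -62.2 26.1 col [195. 197. 200.] rect 
a top212 [403  86  25  25  69] mean [ 72.5  14.6 212. ] circ 60.3 5.0 51.0 col [40. 27. 26.] rect 
a top212 [205  95  18  14 178] mean [ 551.  -228.4  212.2] circ 550.7 -2
[... 3135 characters left out ...]
[98.4,  4. ]), np.float64(89.5)]
b tray45 [  0 296  31  34 100] mean [886.1 440.5  44.9] circ 886.1 438.1 40.7 col [ 39.  78. 145.] rect [array([885.9, 438.1]), array([81.2,  7.8]), np.float64(86.4)]
b tray45 [ 32 297  32  10  64] mean [839.4 398.6  45.1] circ 838.3 398.7 34.6 col [ 33.  66. 126.] rect [array([838.4, 398.5]), array([69.2,  3.2]), np.float64(1.3)]
b tray45 [ 13 305  58  52 163] mean [795.  463.6  45. ] circ 811.8 449.6 59.1 col [ 43.  77. 141.] rect [array([793.7, 456.5]), array([118.1,  42.6]), np.float64(69.3)]
b tray45 [ 12 359  19  25  69] mean [790.3 537.   45.3] circ 792.4 536.3 23.7 col [155. 136.  59.] rect [array([790.2, 536.3]), array([ 4.3, 47.3]), np.float64(2.5)]
```

View pics/c.png

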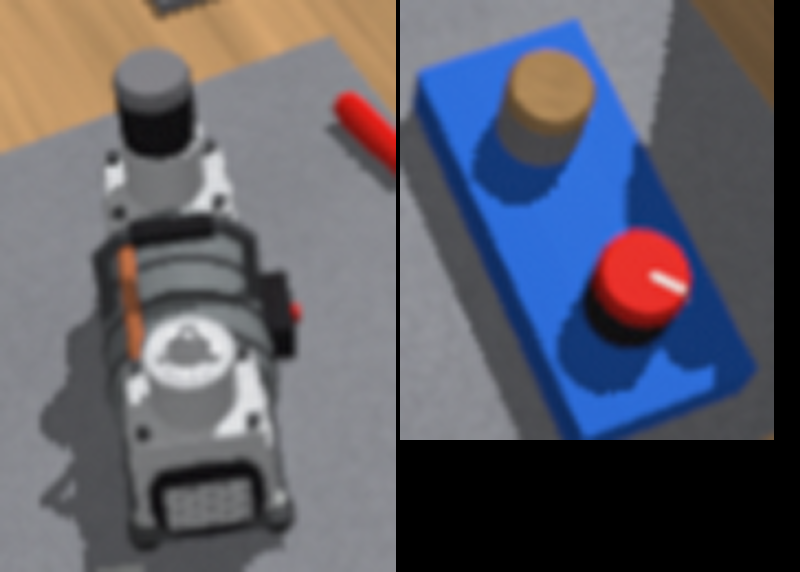

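The crop shows the white line on the red top pointing right and slightly down, the copper pipe on the image left (pump +x), and the open inlet ring at about crop (190,350). Next I measure the white line's direction and work out the plan.

```bash
cat >> h.py <<'E'
FIL=np.array([491.7,342.5]); INL=np.array([606.2,-62.6])
def line(c,cen=None,z=97,tol=6):
    W=c['W'];I=c['frame'].astype(int)
    if cen is None: cen=FIL
    d=np.hypot(W[...,0]-cen[0],W[...,1]-cen[1])
    m=(d<22)&(abs(W[...,2]-z)<tol)
    w=np.clip(np.minimum(I[...,1],I[...,2])-90,0,None)*m
    v=W[...,:2][m]; wt=w[m].astype(float)
    if wt.sum()==0: return None
    mu=(v*wt[:,None]).sum(0)/wt.sum()-cen
    dd=v-cen-mu; e,V=np.linalg.eigh((dd*wt[:,None]).T@dd/wt.sum())
    return np.degrees(np.arctan2(mu[1],mu[0])).round(1),np.hypot(*mu).round(1),np.degrees(np.arctan2(V[1,1],V[0,1])).round(1),e.round(1),int((wt>20).sum())
def plan(xyz,yaw=None):
    """yaw: world azimuth of tool x, deg"""
    s=status.read_state(); r=R.from_rotvec(s['orientation']).as_matrix()
    cur=np.degrees(np.arctan2(r[1,0],r[0,0]))
    print('pos',s['position'].round(1),'yaw',cur.round(1),'F',s['contact_force'].round(1),'q',s['q'].round(2),'op',round(s['opening'],3),'t',s['time'])
    print('shift',(r.T@(np.array(xyz)-s['position'])).round(1), 'tilt',(-r[:2,2]).round(3))
    if yaw is not None: print('turn z',np.radians(-((yaw-cur+180)%360-180)).round(3))
E
python3 - <<'E'
from h import *
import pickle
a=pickle.load(open('a.pkl','rb'));b=pickle.load(open('b.pkl','rb'))
print(line(a,np.array([492.4,342.2])),line(b,np.array([490.9,343.4])))
p1=(np.array([606.7,-62.2])-[550.7,-230.5]);p2=np.array([605.6,-63.6])-[549.7,-229.3]
for p in(p1,p2):print(np.hypot(*p),np.degrees(np.arctan2(p[1],p[0])))
plan([491.7,342.5,206])
E
```

```text
(np.float64(128.1), np.float64(12.5), np.float64(122.2), array([ 2.7, 22.9]), 23) (np.float64(126.6), np.float64(11.0), np.float64(124.3), array([ 2.8, 22.2]), 34)
177.37217932922852 71.5956960909929
174.8750982844613 71.35783407145665
pos [222.  610.5 206.2] yaw 160.0 F [-0.5 -0.1  0.7] q [-1.32  0.33  0.04  1.47 -0.01  1.34 -0.06] op 1.003 t 0.15
shift [-345.  -159.7    0.4] tilt [0.    0.001]
```

```bash
python3 -m pendant '[[[-345,-160,0],[0,0,1.047],1],[[-345,-160,0],[0,0,1.047],1],[[-345,-160,0],[0,0,1.047],1],[[-345,-160,0],[0,0,1.047],1],[[-345,-160,0],[0,0,1.047],1],[[-345,-160,0],[0,0,1.047],1],[[-345,-160,0],[0,0,1.047],1],[[-345,-160,0],[0,0,1.047],1]]' 25
python3 -c "
from h import *
plan([491.7,342.5,206],100)"
```

```text
time: 0.82
position: [459.4, 373.9, 206.9]
orientation: [-1.969, -2.448, -0.0]
contact_force: [0.5, 0.0, 0.1]
opening: 1.0
pos [459.4 373.9 206.9] yaw 102.4 F [0.5 0.  0.1] q [-1.04  0.22  0.33  1.63 -0.07  1.31 -0.48] op 1.0 t 0.8167
shift [-37.6  24.8   0.9] tilt [ 0. -0.]
turn z 0.041
```

```bash
python3 -m pendant '[[[-37.6,24.8,0],[0,0,0.041],1],[[-37.6,24.8,0],[0,0,0.041],1],[[-37.6,24.8,0],[0,0,0.041],1],[[-37.6,24.8,30],[0,0,0.041],1],[[-37.6,24.8,60],[0,0,0.041],1],[[-37.6,24.8,80],[0,0,0.041],1],[[-37.6,24.8,80],[0,0,0.041],1]]'
python3 - <<'E'
from h import *
plan([491.7,342.5,70],100)
w=cam('wrist'); b=cam('side')
im=np.hstack([w['frame'],b['frame']]); save(cv2.resize(im,(800,300),interpolation=cv2.INTER_AREA),'d.png')
E
```

```text
time: 1.4
position: [487.3, 344.1, 122.1]
orientation: [-2.007, -2.414, 0.012]
contact_force: [-0.7, 0.1, -0.8]
opening: 1.002
pos [487.3 344.1 122.1] yaw 100.5 F [-0.7  0.1 -0.8] q [-0.98  0.3   0.35  1.71 -0.11  1.16 -0.41] op 1.002 t 1.4
shift [-2.2  4.3 52.1] tilt [0.006 0.005]
turn z 0.009
```

View pics/d.png

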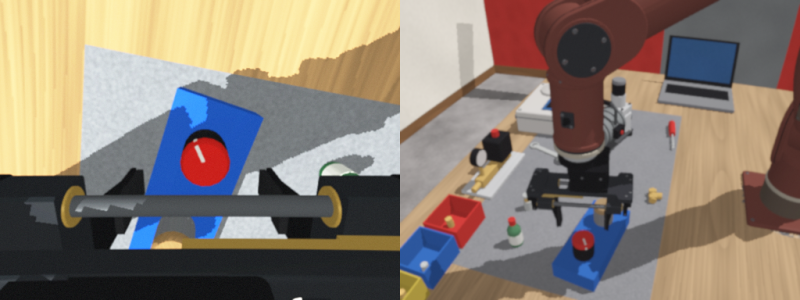

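The side view shows the fingertips at about (557,215) and (612,215), well behind the red top at (583,245). I'll check that offset against the depth clouds before descending.

Run:
```python
from h import *
plan([491.7,342.5,70],100)
for n in('wrist','side','scene'):
    c=cam(n);W=c['W'];I=c['frame'].astype(int)
    m=(I[...,0]>130)&(I[...,1]<80)&(I[...,2]<80)&(abs(W[...,2]-97)<8)&(np.hypot(W[...,0]-490,W[...,1]-342)<60)
    p=W[m]; 
    if m.sum()>5: print(n,'red',m.sum(),p.mean(0).round(1),cv2.minEnclosingCircle(p[:,:2].astype(np.float32)))
    g=(W[...,2]>100)&(W[...,2]<165)&(np.hypot(W[...,0]-490,W[...,1]-342)<110)
    p=W[g]; 
    if g.sum()>5:
        print(n,'grip n',g.sum(),p.mean(0).round(),p.min(0).round(),p.max(0).round()); lo=p[p[:,2]<np.percentile(p[:,2],15)];print(lo[::max(1,len(lo)//8)].round())
```

```text
pos [489.9 345.2 126.8] yaw 100.5 F [-0.5  1.1  0.8] q [-0.98  0.29  0.35  1.71 -0.11  1.16 -0.41] op 1.004 t 1.5
shift [-3.   1.3 56.8] tilt [0.001 0.001]
turn z 0.008
wrist red 2694 [490.2 344.3  97.1] ((489.9084167480469, 342.559326171875), 23.79432487487793)
wrist grip n 1148 [488. 351. 154.] [435. 327. 100.] [539. 366. 165.]
[[487. 349. 100.]
 [538. 366. 145.]
 [442. 346. 144.]
 [444. 347. 146.]
 [530. 360. 145.]
 [446. 341. 147.]
 [447. 337. 145.]
 [533. 348. 144.]
 [448. 328. 144.]]
side red 439 [490.  347.   95.7] ((490.4498596191406, 345.4317626953125), 22.058218002319336)
side grip n 135 [495. 355. 154.] [437. 345. 142.] [540. 367. 165.]
[[535. 351. 145.]
 [534. 358. 146.]
 [539. 365. 147.]
 [534. 362. 145.]
 [538. 364. 144.]
 [533. 362. 143.]
 [442. 347. 146.]
 [445. 348. 143.]
 [442. 348. 144.]
 [439. 348. 145.]
 [439. 348. 142.]]
scene red 7 [476.5 333.4  96.3] ((476.3238830566406, 332.86553955078125), 3.8749277591705322)
```

Open fingertips appear at z≈144 rather than the expected 113. I'll close to about 55 mm in the air here to see where the tips really are.

```bash
python3 -m pendant '[[[0,0,0],[0,0,0],0.6],[[0,0,0],[0,0,0],0.6],[[0,0,0],[0,0,0],0.6],[[0,0,0],[0,0,0],0.6],[[0,0,0],[0,0,0],0.6],[[0,0,0],[0,0,0],0.6]]'
python3 - <<'E'
from h import *
plan([491.7,342.5,70],100)
for n in('wrist','side'):
    c=cam(n);W=c['W']
    g=(W[...,2]>101)&(W[...,2]<165)&(np.hypot(W[...,0]-490,W[...,1]-342)<110)
    p=W[g]; k=np.argsort(p[:,2])[::max(1,len(p)//20)][:14]; print(n,len(p));print(p[k].round())
    if n=='side': save(cv2.resize(c['frame'][180:360,150:390],None,fx=3,fy=3),'e.png')
E
```

```text
time: 2.15
position: [490.9, 344.4, 126.9]
orientation: [2.012, 2.413, -0.0]
contact_force: [-0.3, 0.8, -0.9]
opening: 0.648
pos [490.9 344.4 126.9] yaw 100.4 F [-0.3  0.8 -0.9] q [-0.98  0.29  0.36  1.71 -0.11  1.16 -0.41] op 0.648 t 2.15
shift [-2.1  0.4 56.9] tilt [-0.  0.]
turn z 0.006
wrist 906
[[523. 362. 143.]
 [517. 354. 145.]
 [457. 348. 146.]
 [518. 350. 147.]
 [457. 348. 148.]
 [520. 360. 149.]
 [462. 339. 150.]
 [452. 349. 151.]
 [461. 346. 152.]
 [519. 360. 153.]
 [521. 361. 154.]
 [518. 348. 156.]
 [520. 361. 156.]
 [518. 351. 158.]]
side 157
[[463. 349. 141.]
 [523. 362. 143.]
 [457. 350. 144.]
 [523. 361. 145.]
 [454. 349. 146.]
 [518. 360. 147.]
 [461. 349. 149.]
 [462. 351. 150.]
 [457. 350. 151.]
 [519. 360. 152.]
 [517. 356. 153.]
 [461. 349. 154.]
 [525. 362. 154.]
 [454. 350. 156.]]
```

View pics/e.png

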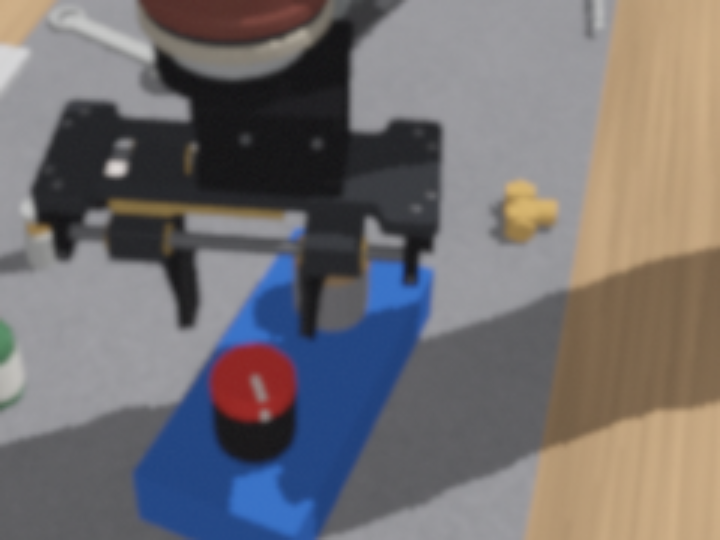

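```bash
python3 -m pendant '[[[-1,1,0],[0,0,0],1],[[-1,1,0],[0,0,0],1],[[-1,1,0],[0,0,0],1],[[-1,1,15],[0,0,0],1],[[-1,1,30],[0,0,0],1],[[-1,1,45],[0,0,0],1],[[-1,1,55],[0,0,0],1],[[-1,1,55],[0,0,0],1]]'
python3 - <<'E'
from h import *
plan([491.7,342.5,70],100)
for n in('wrist','side'):
    c=cam(n);W=c['W']
    g=(W[...,2]>50)&(W[...,2]<135)&(np.hypot(W[...,0]-490,W[...,1]-342)<65)&(np.hypot(W[...,0]-490,W[...,1]-342)>30)&(np.hypot(W[...,0]-477,W[...,1]-234)>35)
    p=W[g]; k=np.argsort(p[:,2])[::max(1,len(p)//20)][:14]; print(n,len(p));print(p[k].round())
    if n=='side': save(cv2.resize(c['frame'][180:360,150:390],None,fx=3,fy=3),'f.png')
E
```

```text
time: 2.92
position: [490.8, 342.8, 69.6]
orientation: [-2.011, -2.413, 0.006]
contact_force: [-0.8, -0.8, -0.4]
opening: 0.994
pos [490.8 342.8  69.6] yaw 100.4 F [-0.8 -0.8 -0.4] q [-0.97  0.35  0.35  1.76 -0.13  1.05 -0.39] op 0.994 t 2.9167
shift [-0.4  0.8 -0.4] tilt [0.003 0.002]
turn z 0.006
wrist 2658
[[437. 344.  85.]
 [446. 344.  89.]
 [533. 345.  91.]
 [538. 363.  94.]
 [534. 360.  96.]
 [531. 358.  98.]
 [438. 345. 101.]
 [447. 338. 104.]
 [441. 345. 106.]
 [447. 338. 109.]
 [535. 360. 111.]
 [538. 363. 113.]
 [532. 357. 115.]
 [532. 356. 117.]]
side 310
[[444. 344.  85.]
 [534. 360.  89.]
 [536. 363.  91.]
 [533. 361.  94.]
 [539. 363.  96.]
 [533. 351.  99.]
 [442. 346. 102.]
 [541. 362. 105.]
 [447. 346. 107.]
 [533. 355. 109.]
 [537. 361. 111.]
 [446. 345. 113.]
 [535. 348. 116.]
 [438. 343. 118.]]
```

View pics/f.png

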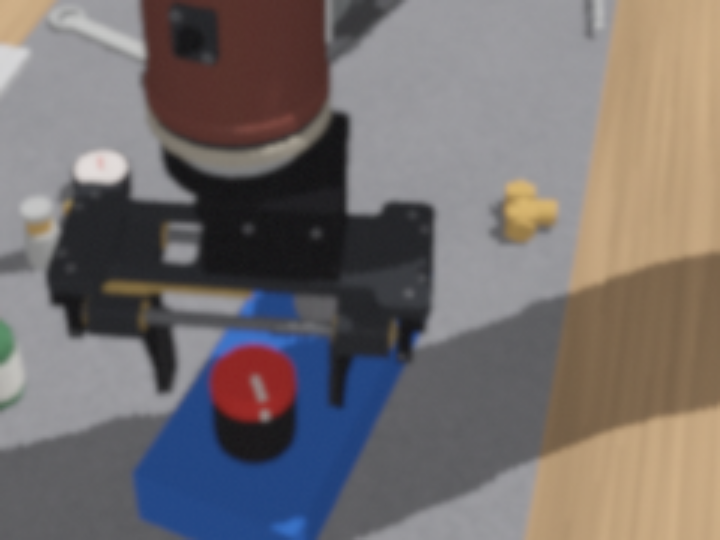

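Both cameras put the fingertips at z≈84 while the state reads TCP z=69.6, so the tips are about 28 mm higher than the state implies. I'll trust the cameras and go down gently, watching the force.

```bash
python3 -m pendant '[[[-0.4,0.8,4],[0,0,0],1],[[-0.4,0.8,8],[0,0,0],1],[[-0.4,0.8,10],[0,0,0],1],[[-0.4,0.8,11],[0,0,0],1],[[-0.4,0.8,12],[0,0,0],1]]'
python3 -m pendant '[[[0,0,2],[0,0,0],1],[[0,0,4],[0,0,0],1],[[0,0,5],[0,0,0],1],[[0,0,5],[0,0,0],1]]'
```

```text
time: 3.43
position: [492.9, 343.4, 59.9]
orientation: [-2.012, -2.413, -0.0]
contact_force: [-0.2, 0.9, 0.4]
opening: 1.0
time: 3.77
position: [492.7, 343.3, 54.6]
orientation: [-2.012, -2.413, 0.001]
contact_force: [-1.2, -0.6, 0.5]
opening: 1.001
```

```bash
python3 -m pendant '[[[0,0,3],[0,0,0],1],[[0,0,6],[0,0,0],1],[[0,0,8],[0,0,0],1],[[0,0,8],[0,0,0],0.4],[[0,0,8],[0,0,0],0.4],[[0,0,8],[0,0,0],0.4],[[0,0,8],[0,0,0],0.4],[[0,0,8],[0,0,0],0.4]]' 30
python3 -m pendant '[[[0,0,0],[0,0,0],0.4],[[0,0,0],[0,0,0],0.4],[[0,0,0],[0,0,0],0.4],[[0,0,0],[0,0,0],0.4]]'
python3 - <<'E'
from h import *
plan([491.7,342.5,47],100)
c=cam('wrist');print(line(c,np.array([490.5,342.5])))
for n in('side','wrist'):
    c=cam(n);W=c['W'];d=np.hypot(W[...,0]-491,W[...,1]-342.5)
    g=(W[...,2]>50)&(W[...,2]<93)&(d>26)&(d<48)
    p=W[g]; k=np.argsort(p[:,2])[::max(1,len(p)//10)][:9]; print(n,len(p));print(p[k].round())
E
```

```text
time: 4.43
position: [493.0, 343.5, 47.0]
orientation: [2.012, 2.413, 0.0]
contact_force: [-0.2, -0.1, 0.2]
opening: 0.706
time: 4.77
position: [492.8, 343.4, 46.9]
orientation: [-2.011, -2.413, 0.0]
contact_force: [-0.7, -0.5, 1.1]
opening: 0.544
pos [492.8 343.4  46.9] yaw 100.4 F [-0.7 -0.5  1.1] q [-0.96  0.38  0.34  1.78 -0.15  1.01 -0.38] op 0.544 t 4.7667
shift [-0.7 -1.2 -0.1] tilt [0. 0.]
turn z 0.006
(np.float64(119.0), np.float64(14.1), np.float64(122.6), array([ 1.2, 18.8]), 193)
side 141
[[522. 359.  61.]
 [518. 359.  65.]
 [517. 357.  68.]
 [521. 359.  71.]
 [463. 350.  76.]
 [515. 357.  79.]
 [515. 356.  81.]
 [460. 348.  85.]
 [465. 348.  88.]]
wrist 844
[[461. 348.  61.]
 [520. 360.  68.]
 [459. 349.  71.]
 [460. 349.  75.]
 [519. 360.  78.]
 [521. 360.  81.]
 [461. 350.  84.]
 [465. 349.  87.]
 [519. 359.  89.]]
```

The grip holds at an opening of 0.544 (47.3 mm). Lifting now.

```bash
python3 -m pendant '[[[0,0,-15],[0,0,0],0.4],[[0,0,-40],[0,0,0],0.4],[[0,0,-70],[0,0,0],0.4],[[0,0,-100],[0,0,0],0.4],[[0,0,-130],[0,0,0],0.4],[[0,0,-155],[0,0,0],0.4],[[0,0,-178],[0,0,0],0.4],[[0,0,-178],[0,0,0],0.4]]'
python3 - <<'E'
from h import *
plan([606,-62,225],169)
c=cam('wrist');W=c['W'];I=c['frame'].astype(int)
m=(I[...,0]>110)&(I[...,1]<90)&(I[...,2]<90)&(W[...,2]>255)&(W[...,2]<290)
print(m.sum(),W[m].mean(0).round(1)); print(line(c,np.array([492.8,343]),z=W[m][:,2].mean()))
c=cam('side');save(cv2.resize(c['frame'][100:300,150:390],None,fx=3,fy=3),'g.png')
E
```

```text
time: 5.58
position: [494.8, 344.5, 230.0]
orientation: [2.011, 2.412, 0.011]
contact_force: [0.8, 0.0, -0.7]
opening: 0.545
pos [494.8 344.5 230. ] yaw 100.4 F [ 0.8  0.  -0.7] q [-0.99  0.22  0.37  1.57 -0.08  1.35 -0.43] op 0.545 t 5.5833
shift [-419.9   36.3    3.6] tilt [-0.005 -0.005]
turn z -1.198
3815 [493.1 349.1 279.4]
(np.float64(121.8), np.float64(11.2), np.float64(115.5), array([ 12.4, 122.2]), 238)
```

View pics/g.png

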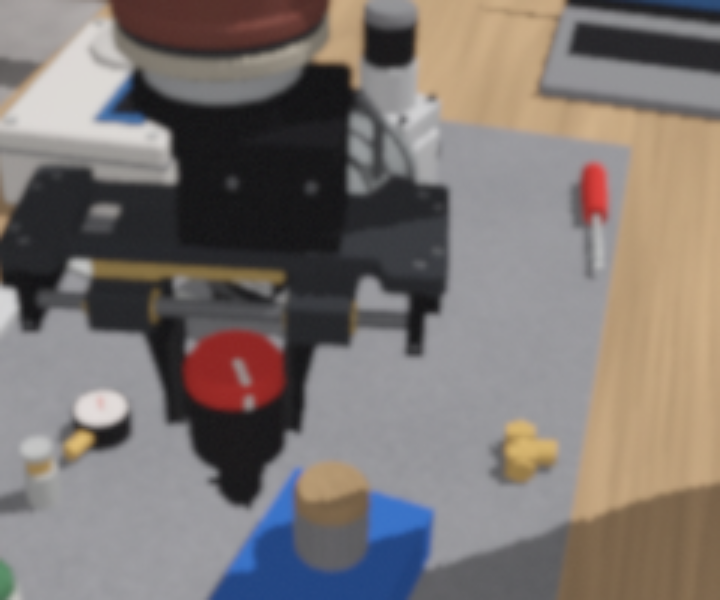

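The filter hangs upright between the fingers, with its red top at (235,370), its stub at (237,485) and the white line pointing down and to the right. Now the carry over to the inlet.

```bash
python3 -m pendant '[[[-30,3,0],[0,0,-0.1],0.4],[[-70,6,0],[0,0,-0.2],0.4],[[-110,10,0],[0,0,-0.3],0.4],[[-150,13,0],[0,0,-0.42],0.4],[[-190,16,0],[0,0,-0.54],0.4],[[-230,20,0],[0,0,-0.66],0.4],[[-270,23,0],[0,0,-0.78],0.4],[[-300,26,0],[0,0,-0.86],0.4]]'
python3 -c "
from h import *
plan([606,-62,225],169)"
```

```text
time: 6.35
position: [571.8, 51.1, 223.2]
orientation: [-0.813, -3.033, 0.002]
contact_force: [1.7, 0.0, -1.6]
opening: 0.548
pos [571.8  51.1 223.2] yaw 150.0 F [ 1.7  0.  -1.6] q [-0.59  0.18  0.49  1.65 -0.08  1.34  0.96] op 0.548 t 6.35
shift [-86.2 -80.8  -1.8] tilt [0.002 0.001]
turn z -0.332
```

```bash
python3 -m pendant '[[[-25,-24,0],[0,0,-0.1],0.4],[[-50,-48,0],[0,0,-0.2],0.4],[[-70,-68,0],[0,0,-0.28],0.4],[[-86,-81,0],[0,0,-0.33],0.4],[[-86,-81,0],[0,0,-0.33],0.4],[[-86,-81,0],[0,0,-0.33],0.4]]'
python3 - <<'E'
from h import *
import pickle
plan([606,-62,225],169)
C={n:cam(n) for n in('scene','side','wrist')}
pickle.dump(C,open('C.pkl','wb'))
plan([606,-62,225],169)
for n,c in C.items():
    W=c['W'];I=c['frame'].astype(int)
    m=(I[...,0]>110)&(I[...,1]<90)&(I[...,2]<90)&(W[...,2]>240)&(W[...,2]<300)&(np.hypot(W[...,0]-606,W[...,1]+62)<60)
    print(n,m.sum())
    if m.sum()>20: print(W[m].mean(0).round(1),cv2.minEnclosingCircle(W[m][:,:2].astype(np.float32)),line(c,W[m].mean(0)[:2],z=W[m][:,2].mean()))
    for nm,lo,hi,R0 in(('body',228,270,35),('stub',182,215,25)):
        d=np.hypot(W[...,0]-606,W[...,1]+62); g=(W[...,2]>lo)&(W[...,2]<hi)&(d<R0)
        if g.sum()>10:
            p=W[g];V=np.linalg.inv(np.array(c['view']))[:3,3]
            print(nm,g.sum(),p.mean(0).round(1),'min',p.min(0).round(1),'max',p.max(0).round(1))
a=C['scene']['frame'][60:210,150:300];b=C['side']['frame'][50:200,170:320];
save(cv2.resize(np.hstack([a,b]),(800,400),interpolation=cv2.INTER_CUBIC),'hh.png')
E
```

```text
time: 6.85
position: [605.0, -61.9, 223.1]
orientation: [-0.319, -3.123, 0.002]
contact_force: [0.2, 1.1, -1.8]
opening: 0.545
pos [605.  -61.9 223.1] yaw 168.4 F [ 0.2  1.1 -1.8] q [-0.4   0.26  0.52  1.57 -0.13  1.35  1.5 ] op 0.545 t 6.85
shift [-1.   0.1 -1.9] tilt [0.003 0.001]
turn z -0.011
pos [605.3 -58.8 223.9] yaw 168.6 F [ 0.6  0.2 -1.4] q [-0.4   0.26  0.52  1.57 -0.13  1.35  1.5 ] op 0.55 t 7.0
shift [-1.3 -3.  -1.1] tilt [ 0.001 -0.   ]
turn z -0.007
scene 0
body 16 [612.7 -32.  239.2] min [603.2 -44.1 228.2] max [622.4 -27.9 245.6]
stub 49 [609.2 -52.2 195.5] min [592.1 -72.1 185.8] max [618.2 -44.6 204.9]
side 118
[594.9 -52.8 268.6] ((597.929931640625, -60.182960510253906), 27.80146026611328) (np.float64(-106.9), np.float64(12.5), np.float64(114.1), array([10.1, 17.6]), 8)
body 314 [595.4 -45.7 248.9] min [582.1 -90.2 228.1] max [625.8 -27.  269.9]
stub 123 [603.4 -52.7 199.7] min [590.3 -65.1 182.8] max [618.3 -43.6 214.6]
wrist 3832
[599.8 -57.9 273.2] ((604.4740600585938, -59.255462646484375), 23.710634231567383) (np.float64(-156.1), np.float64(12.1), np.float64(-167.9), array([ 1.2, 15.9]), 231)
body 2837 [589.  -57.4 253.3] min [581.  -89.8 228. ] max [623.3 -27.7 270. ]
stub 15 [589.4 -62.1 192.3] min [588.5 -63.8 191. ] max [590.6 -60.4 193.6]
```

View pics/hh.png

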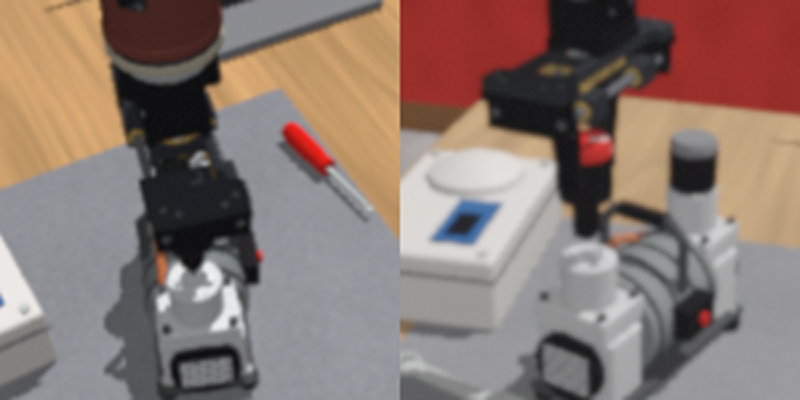

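In both crops the filter hangs over the inlet: red top at about (597,147) and stub at (587,215) in the side crop, with the neck below at (585,262). I'll fit the stub and the rim in the same camera so calibration errors cancel.

Run:
```python
from h import *
from scipy.optimize import least_squares
plan([606,-63,225],169)
s=[status.read_state()['position'] for _ in range(2)];print(s)
def fit(p,r,x0):
    f=lambda c:np.hypot(p[:,0]-c[0],p[:,1]-c[1])-r
    return least_squares(f,x0,loss='soft_l1',f_scale=1).x.round(1)
for n in('scene','side'):
    c=cam(n);W=c['W'];d=np.hypot(W[...,0]-606,W[...,1]+62)
    for nm,lo,hi,r,R0 in(('stub',196,220,12,18),('neck',125,155,26,33)):
        g=(W[...,2]>lo)&(W[...,2]<hi)&(d<R0); p=W[g]
        for rr in ((r,r+1) if nm=='stub' else (r,)):
            ft=fit(p,rr,[606,-62]); print(n,nm,rr,len(p),ft,np.std(np.hypot(*(p[:,:2]-ft).T)-rr).round(2))
    g=(abs(W[...,2]-160)<3)&(d<30); p=W[g]; print(n,'rim',len(p),cv2.minEnclosingCircle(p[:,:2].astype(np.float32)),p[:,2].mean())
plan([606,-63,225],169)
```

```text
pos [605.3 -58.8 223.9] yaw 168.6 F [ 0.6  0.2 -1.4] q [-0.4   0.26  0.52  1.57 -0.13  1.35  1.5 ] op 0.55 t 7.0
shift [-1.5 -4.  -1.1] tilt [ 0.001 -0.   ]
turn z -0.007
[array([605.29802066, -58.78381384, 223.94177116]), array([605.29802066, -58.78381384, 223.94177116])]
scene stub 12 24 [606.6 -58.3] 0.8
scene stub 13 24 [606.3 -59.4] 0.84
scene neck 26 218 [606.2 -62.7] 4.8
scene rim 124 ((606.9083251953125, -61.61198043823242), 25.496017456054688) 158.98591335678935
side stub 12 75 [607.  -59.6] 1.22
side stub 13 75 [607.3 -60.8] 1.26
side neck 26 267 [605.8 -64.7] 3.71
side rim 129 ((605.67724609375, -64.17112731933594), 27.396255493164062) 158.83150538621572
pos [605.5 -58.8 224.5] yaw 168.6 F [-0.4  0.3  0.1] q [-0.4   0.26  0.52  1.57 -0.13  1.35  1.5 ] op 0.546 t 7.1
shift [-1.3 -4.  -0.5] tilt [ 0.001 -0.   ]
turn z -0.006
```

```bash
python3 -m pendant '[[[0,-3.8,0],[0,0,0],0.4],[[0,-3.8,5],[0,0,0],0.4],[[0,-3.8,10],[0,0,0],0.4],[[0,-3.8,15],[0,0,0],0.4],[[0,-3.8,19],[0,0,0],0.4],[[0,-3.8,22],[0,0,0],0.4],[[0,-3.8,22],[0,0,0],0.4],[[0,-3.8,22],[0,0,0],0.4]]'
python3 -m pendant '[[[0,0,1],[0,0,0],0.4],[[0,0,2],[0,0,0],0.4],[[0,0,3],[0,0,0],0.4],[[0,0,4],[0,0,0],0.4],[[0,0,4],[0,0,0],0.4]]'
python3 -c "
from h import *
plan([604.8,-62.5,194],169)"
```

```text
time: 7.77
position: [604.9, -64.1, 202.7]
orientation: [-0.313, -3.126, 0.0]
contact_force: [0.6, -1.0, -1.3]
opening: 0.542
time: 8.18
position: [604.9, -64.1, 198.7]
orientation: [-0.313, -3.126, 0.0]
contact_force: [-0.4, -0.0, -1.2]
opening: 0.547
pos [604.9 -64.1 198.7] yaw 168.5 F [-0.4 -0.  -1.2] q [-0.39  0.27  0.52  1.61 -0.14  1.3   1.52] op 0.547 t 8.1833
shift [0.4 1.6 4.7] tilt [0. 0.]
turn z -0.008
```

```bash
python3 -m pendant '[[[0,1.5,0],[0,0,0],0.4],[[0,1.5,1],[0,0,0],0.4],[[0,1.5,2],[0,0,0],0.4],[[0,1.5,3],[0,0,0],0.4],[[0,1.5,3],[0,0,0],0.4],[[0,1.5,3],[0,0,0],0.4]]'
python3 - <<'E'
from h import *
plan([604.8,-62.5,194],169)
for n in('scene','side'):
    c=cam(n);W=c['W'];d=np.hypot(W[...,0]-606,W[...,1]+62)
    g=(W[...,2]>168)&(W[...,2]<192)&(d<18); p=W[g]
    from scipy.optimize import least_squares
    x=least_squares(lambda c:np.hypot(p[:,0]-c[0],p[:,1]-c[1])-12.3,[606,-62],loss='soft_l1').x
    print(n,len(p),x.round(1))
plan([604.8,-62.5,194],169)
E
```

```text
time: 8.68
position: [605.2, -62.7, 195.8]
orientation: [-0.313, -3.126, 0.0]
contact_force: [-0.2, 0.6, -2.2]
opening: 0.544
pos [605.2 -62.7 195.8] yaw 168.5 F [-0.2  0.6 -2.2] q [-0.4   0.27  0.52  1.61 -0.14  1.3   1.52] op 0.544 t 8.6833
shift [0.5 0.1 1.8] tilt [0. 0.]
turn z -0.008
scene 20 [606.3 -62.1]
side 70 [606.6 -64.1]
pos [605.3 -62.7 195.9] yaw 168.5 F [-0.3  0.4 -1.4] q [-0.4   0.27  0.52  1.61 -0.14  1.3   1.52] op 0.545 t 8.7833
shift [0.5 0.1 1.9] tilt [0. 0.]
turn z -0.008
```

```bash
python3 -m pendant '[[[0,0,0.5],[0,0,0],0.4],[[0,0,1],[0,0,0],0.4],[[0,0,1.5],[0,0,0],0.4],[[0,0,2],[0,0,0],0.4],[[0,0,2],[0,0,0],0.4]]'
python3 -m pendant '[[[0,0,0.5],[0,0,0],0.4],[[0,0,1],[0,0,0],0.4],[[0,0,1],[0,0,0],0.4]]'
```

```text
time: 9.2
position: [605.4, -62.6, 194.1]
orientation: [0.313, 3.126, 0.0]
contact_force: [-0.1, -0.4, 0.1]
opening: 0.545
time: 9.45
position: [605.7, -62.7, 193.8]
orientation: [0.313, 3.125, 0.0]
contact_force: [-2.0, 1.1, 6.6]
opening: 0.543
```

Contact is at z≈194, and rim seating was predicted at 194.4. Now turning backward under this light push.

```bash
python3 -m pendant '[[[0,0,-0.3],[0,0,-0.08],0.4],[[0,0,-0.3],[0,0,-0.16],0.4],[[0,0,-0.3],[0,0,-0.24],0.4],[[0,0,-0.3],[0,0,-0.32],0.4],[[0,0,-0.3],[0,0,-0.4],0.4],[[0,0,-0.3],[0,0,-0.48],0.4],[[0,0,-0.3],[0,0,-0.56],0.4],[[0,0,-0.3],[0,0,-0.56],0.4]]'
python3 -c "
from h import *
plan([605,-62.5,194],169)
c=cam('wrist');print(line(c,np.array([605,-62.5]),z=244,tol=10))"
```

```text
time: 10.12
position: [605.9, -63.3, 193.9]
orientation: [-0.567, 3.088, -0.001]
contact_force: [0.4, -2.5, 3.4]
opening: 0.544
pos [605.9 -63.3 193.9] yaw -159.2 F [ 0.4 -2.5  3.4] q [-0.33  0.27  0.44  1.61 -0.12  1.29  2.06] op 0.544 t 10.1167
shift [ 0.6  1.  -0.1] tilt [-0.002  0.001]
turn z 0.555
(np.float64(-132.1), np.float64(15.0), np.float64(45.3), array([ 1.5, 11.3]), 222)
```

```bash
python3 -m pendant '[[[0,0,0.1],[0,0,-0.06],0.4],[[0,0,0.2],[0,0,-0.12],0.4],[[0,0,0.2],[0,0,-0.18],0.4],[[0,0,0.2],[0,0,-0.18],0.4]]'
python3 -m pendant '[[[0,0,0],[0,0,-0.05],0.4],[[0,0,0.1],[0,0,-0.09],0.4],[[0,0,0.1],[0,0,-0.09],0.4]]'
```

```text
time: 10.5
position: [606.1, -63.4, 193.8]
orientation: [-0.837, 3.026, -0.002]
contact_force: [2.5, -1.9, 6.3]
opening: 0.545
time: 10.75
position: [606.2, -63.5, 193.7]
orientation: [-0.969, 2.986, -0.003]
contact_force: [3.6, -2.8, 5.6]
opening: 0.546
```

```bash
python3 -m pendant '[[[0,0.5,0],[0,0,-0.03],0.4],[[0,0.5,0],[0,0,-0.06],0.4],[[0,0.5,0],[0,0,-0.06],0.4]]'
python3 -m pendant '[[[0,0,0],[0,0,-0.04],0.4],[[0,0,0],[0,0,-0.07],0.4],[[0,0,0],[0,0,-0.07],0.4]]'
python3 -c "
from h import *
plan([605,-62.5,194],169)
c=cam('wrist');print(line(c,np.array([605.5,-62.5]),z=244,tol=10))"
```

```text
time: 11.0
position: [605.2, -63.2, 192.9]
orientation: [-1.058, 2.958, -0.002]
contact_force: [1.7, -4.3, 1.1]
opening: 0.546
time: 11.25
position: [605.1, -63.3, 192.7]
orientation: [1.161, -2.919, 0.002]
contact_force: [2.0, -4.7, 0.7]
opening: 0.543
pos [605.1 -63.3 192.7] yaw -136.6 F [ 2.  -4.7  0.7] q [-0.29  0.26  0.39  1.61 -0.1   1.29  2.44] op 0.543 t 11.25
shift [-0.4  0.7 -1.3] tilt [-0.     0.001]
turn z 0.949
(np.float64(-114.6), np.float64(15.6), np.float64(68.0), array([ 1.4, 11.1]), 217)
```

z fell about 1 mm and the force dropped away, so the lugs are over the gap. I'll follow them down gently.

```bash
python3 -m pendant '[[[0.2,-0.5,0.7],[0,0,0],0.4],[[0.2,-0.5,1.4],[0,0,0],0.4],[[0.2,-0.5,2.1],[0,0,0],0.4],[[0.2,-0.5,2.8],[0,0,0],0.4],[[0.2,-0.5,3],[0,0,0],0.4]]'
python3 -m pendant '[[[0,0,0.5],[0,0,0],0.4],[[0,0,1],[0,0,0],0.4],[[0,0,1.3],[0,0,0],0.4],[[0,0,1.3],[0,0,0],0.4]]'
```

```text
time: 11.72
position: [605.0, -63.2, 189.7]
orientation: [1.164, -2.917, 0.001]
contact_force: [1.1, -5.3, 1.9]
opening: 0.545
time: 12.05
position: [605.2, -63.0, 189.3]
orientation: [-1.165, 2.917, -0.0]
contact_force: [-1.4, -5.0, 6.5]
opening: 0.545
```

The filter is in the thread after a 4.6 mm drop at this angle. Screwing forward now, lowering along the pitch.

```bash
python3 -m pendant '[[[0,0,0.1],[0,0,0.08],0.4],[[0,0,0.4],[0,0,0.18],0.4],[[0,0,0.7],[0,0,0.28],0.4],[[0,0,1.0],[0,0,0.38],0.4],[[0,0,1.2],[0,0,0.48],0.4],[[0,0,1.5],[0,0,0.58],0.4],[[0,0,1.5],[0,0,0.58],0.4]]'
python3 -c "
from h import *
plan([605,-62.5,194],169)
c=cam('wrist');print(line(c,np.array([605.5,-62.5]),z=240,tol=10))"
```

```text
time: 12.63
position: [605.0, -62.9, 187.6]
orientation: [0.272, -3.13, 0.0]
contact_force: [-1.7, -4.4, 5.7]
opening: 0.545
pos [605.  -62.9 187.6] yaw -170.1 F [-1.7 -4.4  5.7] q [-0.35  0.27  0.47  1.62 -0.13  1.28  1.88] op 0.545 t 12.6333
shift [-0.1  0.4 -6.4] tilt [0. 0.]
turn z 0.365
(np.float64(-144.9), np.float64(15.0), np.float64(-166.2), array([ 4.3, 32.9]), 231)
```

```bash
python3 -m pendant '[[[0,-0.3,0.3],[0,0,0.12],0.4],[[0,-0.3,0.6],[0,0,0.24],0.4],[[0,-0.3,0.9],[0,0,0.36],0.4],[[0,-0.3,1.25],[0,0,0.48],0.4],[[0,-0.3,1.6],[0,0,0.6],0.4],[[0,-0.3,1.9],[0,0,0.72],0.4],[[0,-0.3,2.2],[0,0,0.84],0.4],[[0,-0.3,2.5],[0,0,0.96],0.4]]'
python3 -c "
from h import *
plan([605,-62.5,194],169)"
```

```text
time: 13.35
position: [604.9, -62.2, 185.2]
orientation: [-1.202, -2.902, -0.002]
contact_force: [-3.1, -3.0, 7.5]
opening: 0.542
pos [604.9 -62.2 185.2] yaw 135.0 F [-3.1 -3.   7.5] q [-0.46  0.29  0.61  1.63 -0.17  1.28  0.96] op 0.542 t 13.35
shift [-0.3 -0.1 -8.8] tilt [ 0.001 -0.001]
turn z -0.593
```

```bash
python3 -m pendant '[[[0,0,0.3],[0,0,0.12],0.4],[[0,0,0.6],[0,0,0.24],0.4],[[0,0,0.9],[0,0,0.36],0.4],[[0,0,1.25],[0,0,0.48],0.4],[[0,0,1.6],[0,0,0.6],0.4],[[0,0,1.9],[0,0,0.72],0.4],[[0,0,2.2],[0,0,0.84],0.4],[[0,0,2.5],[0,0,0.96],0.4]]'
python3 -c "
from h import *
plan([605,-62.5,194],169)
c=cam('wrist');print(line(c,np.array([605.5,-62.5]),z=234,tol=8))"
```

```text
time: 14.02
position: [605.5, -61.7, 182.6]
orientation: [-2.405, -2.019, -0.002]
contact_force: [-1.3, -1.4, 6.7]
opening: 0.545
pos [605.5 -61.7 182.6] yaw 80.0 F [-1.3 -1.4  6.7] q [-0.58  0.32  0.76  1.64 -0.23  1.28  0.05] op 0.545 t 14.0167
shift [ -0.8  -0.3 -11.4] tilt [-0.    -0.002]
turn z -1.553
(np.float64(108.2), np.float64(15.2), np.float64(89.4), array([ 2.8, 15.3]), 189)
```

```bash
python3 -m pendant '[[[0,0,0.3],[0,0,0.12],0.4],[[0,0,0.6],[0,0,0.24],0.4],[[0,0,0.9],[0,0,0.36],0.4],[[0,0,1.25],[0,0,0.48],0.4],[[0,0,1.6],[0,0,0.6],0.4],[[0,0,1.9],[0,0,0.72],0.4],[[0,0,2.2],[0,0,0.84],0.4],[[0,0,2.5],[0,0,0.96],0.4]]'
python3 -m pendant '[[[0,0,0.3],[0,0,0.12],0.4],[[0,0,0.6],[0,0,0.24],0.4],[[0,0,0.9],[0,0,0.36],0.4],[[0,0,1.25],[0,0,0.48],0.4],[[0,0,1.6],[0,0,0.6],0.4],[[0,0,1.9],[0,0,0.72],0.4],[[0,0,1.9],[0,0,0.72],0.4],[[0,0,1.9],[0,0,0.72],0.4]]'
python3 - <<'E'
from h import *
plan([605,-62.5,194],169)
c=cam('wrist');print(line(c,np.array([605.5,-62.5]),z=228,tol=8))
b=cam('side');im=np.hstack([cv2.resize(c['frame'],(400,300)),cv2.resize(b['frame'][50:200,170:370],(400,300))])
save(im,'i.png')
E
```

```text
time: 14.73
position: [605.9, -62.9, 180.2]
orientation: [3.067, 0.679, 0.003]
contact_force: [0.4, -4.3, 4.2]
opening: 0.544
time: 15.4
position: [605.9, -63.3, 178.2]
orientation: [3.11, -0.437, 0.003]
contact_force: [1.3, -5.4, 5.3]
opening: 0.546
pos [605.9 -63.3 178.2] yaw -16.0 F [ 1.3 -5.4  5.3] q [-0.81  0.44  1.11  1.65 -0.41  1.31 -1.48] op 0.546 t 15.4
shift [ -1.1  -0.5 -15.8] tilt [-0.002  0.001]
turn z 3.054
(np.float64(8.7), np.float64(12.6), np.float64(168.8), array([ 7.6, 54.2]), 235)
```

View pics/i.png

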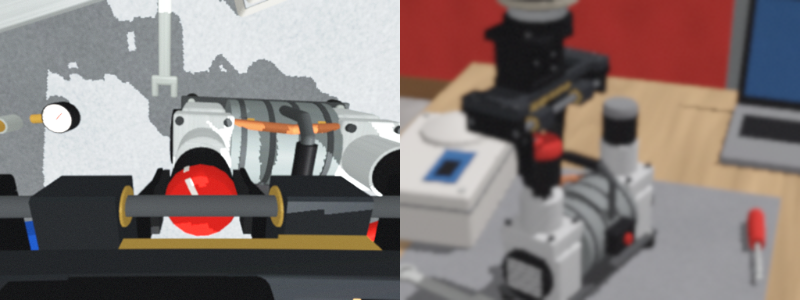

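The wrist view shows the red top gripped at (202,200) with the white line at (190,187). The side crop shows the filter upright in the neck at (545,170), clear of the handle. About 240° is done, so I'll release (it stands in the thread), turn the tool back and regrip.

```bash
python3 -m pendant '[[[0,0,-0.5],[0,0,0],0.4],[[0,0,-0.5],[0,0,0],0.75],[[0,0,-0.5],[0,0,0],0.75],[[0,0,-0.5],[0,0,0],0.75],[[0,0,-0.5],[0,0,0],0.75],[[0,0,-0.5],[0,0,0],0.75],[[0,0,-0.5],[0,0,0],0.75]]'
python3 -c "
from h import *
plan([605.5,-62.8,178],122)
c=cam('wrist');print(line(c,np.array([605.5,-62.5]),z=228,tol=8))"
```

```text
time: 16.08
position: [605.2, -62.6, 178.0]
orientation: [-3.111, 0.435, 0.001]
contact_force: [0.4, 1.4, -0.7]
opening: 0.745
pos [605.2 -62.6 178. ] yaw -15.9 F [ 0.4  1.4 -0.7] q [-0.81  0.44  1.11  1.65 -0.41  1.31 -1.48] op 0.745 t 16.0833
shift [0.4 0.1 0. ] tilt [ 0. -0.]
turn z -2.407
(np.float64(1.9), np.float64(12.5), np.float64(162.3), array([ 4.9, 50.7]), 252)
```

```bash
R='x'; python3 -m pendant '[[[0,0,0],[0,0,-0.1],0.75],[[0,0,0],[0,0,-0.22],0.75],[[0,0,0],[0,0,-0.34],0.75],[[0,0,0],[0,0,-0.46],0.75],[[0,0,0],[0,0,-0.58],0.75],[[0,0,0],[0,0,-0.7],0.75],[[0,0,0],[0,0,-0.82],0.75],[[0,0,0],[0,0,-0.94],0.75]]'
python3 -m pendant '[[[0,0,0],[0,0,-0.12],0.75],[[0,0,0],[0,0,-0.24],0.75],[[0,0,0],[0,0,-0.36],0.75],[[0,0,0],[0,0,-0.48],0.75],[[0,0,0],[0,0,-0.6],0.75],[[0,0,0],[0,0,-0.72],0.75],[[0,0,0],[0,0,-0.84],0.75],[[0,0,0],[0,0,-0.94],0.75]]'
python3 -m pendant '[[[0,0,0],[0,0,-0.12],0.75],[[0,0,0],[0,0,-0.24],0.75],[[0,0,0],[0,0,-0.36],0.75],[[0,0,0],[0,0,-0.48],0.75],[[0,0,0],[0,0,-0.52],0.75],[[0,0,0],[0,0,-0.52],0.75]]'
python3 - <<'E'
from h import *
plan([605.5,-62.8,178],122)
c=cam('wrist');W=c['W'];I=c['frame'].astype(int);print(line(c,np.array([605.5,-62.5]),z=228,tol=8))
m=(I[...,0]>110)&(I[...,1]<90)&(I[...,2]<90)&(abs(W[...,2]-228)<10)&(np.hypot(W[...,0]-606,W[...,1]+62)<40)
print(m.sum(),W[m].mean(0).round(1),cv2.minEnclosingCircle(W[m][:,:2].astype(np.float32)))
save(c['frame'],'j.png')
E
```

```text
time: 16.8
position: [605.2, -63.0, 178.2]
orientation: [-2.968, -1.029, -0.0]
contact_force: [-0.3, -0.0, -0.5]
opening: 0.751
time: 17.47
position: [605.2, -63.0, 178.2]
orientation: [-2.18, -2.262, -0.0]
contact_force: [-0.8, -0.6, 0.4]
opening: 0.755
time: 17.97
position: [605.2, -63.1, 178.1]
orientation: [-1.531, -2.743, -0.0]
contact_force: [-0.6, 0.2, 0.2]
opening: 0.748
pos [605.2 -63.1 178.1] yaw 121.7 F [-0.6  0.2  0.2] q [-0.48  0.3   0.63  1.64 -0.18  1.27  0.74] op 0.748 t 17.9667
shift [0.1 0.4 0.1] tilt [ 0. -0.]
turn z -0.006
(np.float64(-8.5), np.float64(16.0), np.float64(75.3), array([ 5.5, 39.8]), 88)
4027 [599.3 -58.3 227.8] ((599.23193359375, -66.67399597167969), 28.267147064208984)
```

View pics/j.png

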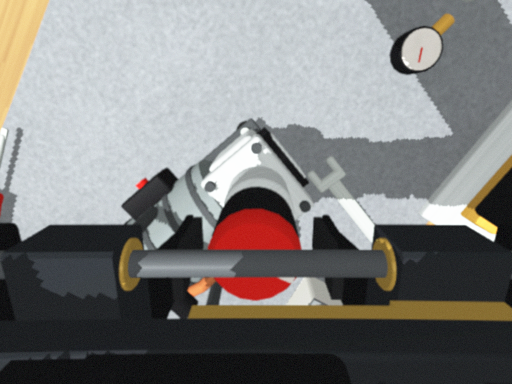

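The filter's red top is centred between the open fingers at (255,255), with the fingers at about x=188 and x=330. Regripping and completing the turn, about 2.24 rad.

```bash
python3 -m pendant '[[[0,0,0],[0,0,0],0.4],[[0,0,0],[0,0,0],0.4],[[0,0,0],[0,0,0],0.4],[[0,0,0],[0,0,0],0.4],[[0,0,0],[0,0,0],0.4],[[0,0,0],[0,0,0],0.4]]' 30
python3 -m pendant '[[[0,0,0.6],[0,0,0.06],0.4],[[0,0,0.9],[0,0,0.18],0.4],[[0,0,1.2],[0,0,0.3],0.4],[[0,0,1.5],[0,0,0.42],0.4],[[0,0,1.8],[0,0,0.54],0.4],[[0,0,2.1],[0,0,0.66],0.4],[[0,0,2.5],[0,0,0.78],0.4],[[0,0,2.5],[0,0,0.78],0.4]]'
python3 -c "
from h import *
plan([605.5,-62.8,178],122)"
```

```text
time: 18.52
position: [605.2, -63.0, 178.1]
orientation: [-1.534, -2.742, 0.0]
contact_force: [-0.2, -0.2, -0.1]
opening: 0.546
time: 19.18
position: [605.4, -63.3, 176.0]
orientation: [2.466, 1.945, 0.0]
contact_force: [-0.8, -0.6, 2.9]
opening: 0.542
pos [605.4 -63.3 176. ] yaw 76.5 F [-0.8 -0.6  2.9] q [-0.58  0.32  0.76  1.64 -0.23  1.27 -0.01] op 0.542 t 19.1833
shift [ 0.5  0.  -2. ] tilt [-0.  0.]
turn z -0.794
```

```bash
python3 -m pendant '[[[0,0,0.3],[0,0,0.12],0.4],[[0,0,0.6],[0,0,0.24],0.4],[[0,0,0.9],[0,0,0.36],0.4],[[0,0,1.25],[0,0,0.48],0.4],[[0,0,1.6],[0,0,0.6],0.4],[[0,0,1.9],[0,0,0.72],0.4],[[0,0,1.9],[0,0,0.72],0.4]]'
python3 -m pendant '[[[0,0,0.3],[0,0,0.12],0.4],[[0,0,0.6],[0,0,0.24],0.4],[[0,0,0.9],[0,0,0.36],0.4],[[0,0,1.25],[0,0,0.48],0.4],[[0,0,1.6],[0,0,0.6],0.4],[[0,0,1.9],[0,0,0.71],0.4],[[0,0,1.9],[0,0,0.71],0.4],[[0,0,1.7],[0,0,0.71],0.4]]'
python3 - <<'E'
from h import *
plan([605.5,-62.8,172.3],-6)
c=cam('wrist');b=cam('side');W=c['W'];I=c['frame'].astype(int)
m=(I[...,0]>110)&(I[...,1]<90)&(I[...,2]<90)&(abs(W[...,2]-222)<15)&(np.hypot(W[...,0]-606,W[...,1]+62)<40)
print('top z',np.median(W[m][:,2]),line(c,np.array([605.5,-62.5]),z=222,tol=7))
W=b['W'];I=b['frame'].astype(int);m=(I[...,0]>110)&(I[...,1]<90)&(I[...,2]<90)&(abs(W[...,2]-222)<15)&(np.hypot(W[...,0]-606,W[...,1]+62)<40)
print('side top z',m.sum(),np.median(W[m][:,2]))
im=np.hstack([cv2.resize(c['frame'],(400,300)),cv2.resize(b['frame'][50:200,170:370],(400,300))])
save(im,'k.png')
E
```

```text
time: 19.77
position: [605.6, -63.4, 174.1]
orientation: [2.991, 0.958, 0.001]
contact_force: [0.5, -2.4, 3.8]
opening: 0.542
time: 20.43
position: [605.5, -63.4, 172.2]
orientation: [3.138, -0.128, 0.001]
contact_force: [0.6, -0.9, 2.7]
opening: 0.546
pos [605.5 -63.4 172.2] yaw -4.7 F [ 0.6 -0.9  2.7] q [-0.77  0.42  1.05  1.66 -0.38  1.29 -1.31] op 0.546 t 20.4333
shift [-0.1 -0.6 -0.1] tilt [-0.001  0.001]
turn z 0.023
top z 222.9524077544611 (np.float64(-144.1), np.float64(17.0), np.float64(106.6), array([  8.1, 125.1]), 75)
side top z 101 219.63386553937772
```

View pics/k.png

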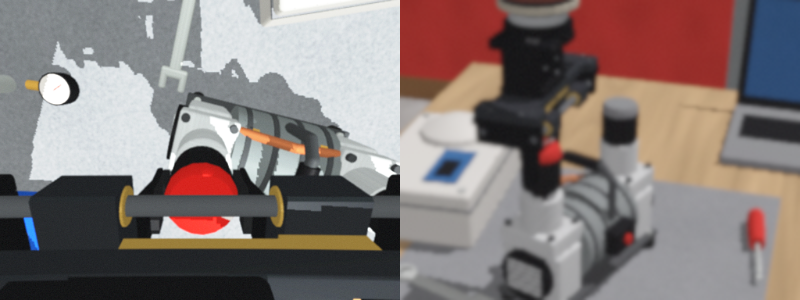

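```bash
python3 -c "
from h import *
order.close_job()
plan([605.5,-63,172],-6)"
```

```text
the job is handed in; nothing more can be done
the job is handed in; nothing more can be done
```

I moved the new filter from the tray to the pump and screwed it forward one full turn. It finished still held in the gripper at 30 N, and I handed the job in at about 20.5 s. No verdict was reported.

**What happened**
- **Setting down:** The filter met the inlet rim at a TCP height of about 194 mm, against 194.4 mm predicted.
- **Backward turn:** I turned it backward about 55° under a push of 3–7 N. It dropped into the thread 4.6 mm, less than the nominal 5.4 mm, because it had gone several degrees past the gap edge.
- **Forward turn:** I turned it forward about 366° from the furthest backward point, about 360° from the drop. I let go once partway, while it stood in the thread.

**Last checks**
- **Depth:** The filter's origin was about 27.4 mm below the rim by the arm reading and about 27.1 mm by the wrist camera; the target was 27.5 mm. The side camera read the top about 3 mm lower, but it saw only part of it.
- **Thread following:** The height fell by the thread pitch throughout the turn.
- **Force and grip:** The push was under 3 N at the end. The gripper opening was 0.546, which matches the body's 48 mm width.

**What disagreed**
- **Fingertips:** The cameras placed them about 28 mm higher than the reported TCP implied. I used the cameras for the grasp height, and there was no unexpected contact.
- **White line:** It was hidden in the last wrist view, so the final turn angle rests on the tool's yaw and the height, not on the line itself.

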